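# Gauge the bore of the brass bearing sleeve

## Task

Measure the bore of the brass sleeve with the telescoping gauge from the wooden rack: hold the gauge by its two yellow plates, which draws the plungers in, lower it until its flange rests on the sleeve's rim, and let go so that the plungers spring out. Press the red lock cap down, then lift the gauge out by the bare sides of its blue handle, so that the measurement is kept. Stand it back in the rack as it was and let go, without knocking the sleeves about.

Things in the scene. Friction and masses are not known exactly. Their poses are not given: they have to be found in the camera images.
- gauge: Bore gauge, 0.37 kg. Origin: centre of the underside of its aluminium flange (78 mm diameter, 5 mm thick); z up, x along the plungers. Above: rigid blue handle 24 mm in x, 40 mm in y, from z = 5 to 48 mm, its y faces bare, a yellow plate on each x side; red cap of 28 mm diameter on top at 66 mm. Below: nose 38 mm long, 18 mm thick, with 10 mm thick plungers out to both x sides at z = -30 mm.
- legs (a joint): How far both yellow plates (24 mm wide, z = 16 to 44 mm on the gauge), each one piece with its plunger, are drawn in, in m. 0: free, 60 mm over the plates, 66 mm over the plungers; 0.015: stop, 30 and 36 mm. Springs of 1.5 to 2.4 N a side push out; they move together. Any firm grip squeezes them to the stop, even when locked. In the 56 mm bore: about 0.005.
- lock (a joint): Travel of the gauge's red lock cap in m: 0 up, free; 0.0075 fully down (cap top at 58.5 mm), where it clamps the plungers as they are. It starts to move at about 11 N, wants about 19 N to be pressed home, and stays where it is left.
- brass_sleeve: The yellow brass sleeve to be measured: a loose upright tube, 84 mm outside diameter, bore 56 mm right through, 58 mm tall, 1.7 kg. Origin: centre of its underside on the bench; z up along the bore.
- steel_sleeve: A dark steel sleeve of just the same size and mass, not to be measured. Origin: centre of its underside.
- rack: Fixed wooden rack of the gauge: block 100 mm in x, 84 mm in y, 58 mm tall, with a slot 48 mm wide, 50 mm deep, open at top and both ends, along x through its middle. Origin: centre of its underside; z up. The gauge's flange rests across the slot, its origin 58 mm above the rack's, plungers along the slot.
Not all that is in view belongs to the job. What is shaped like the brass_sleeve but green is not meant.

How it is judged:
By the outcome, as a careful person would: the job done as asked, in the order asked, and still so for the second after the job is handed in, with the robot touching nothing.
It also fails if it takes over 64 s, if anything falls off the work surface, if the arm or the gripper's body presses on something with over 40 N, if the wrist force passes 120 N, or if a joint passes its speed limit or range.

## Robot

A 6-joint arm with a two-finger parallel gripper is mounted at the origin on the work surface. World frame = base frame: x ahead of the robot, y to its left, z up, the work surface at z = 0. Lengths are in mm, angles in rad, forces in N, time in s.
With the tool pointing down it reaches from about 275 to 1000 mm from the base axis. Payload 8.4 kg.
Tool frame: the origin (TCP) lies on the centre line of the jaws, within the pads' length; the fingertips stand r.tip_reach ahead of it and the grasp point (between the pads) lies 11 mm behind it (r.tip_reach is the distance from the TCP to the fingertips, in mm); z points along the fingers, y is the line along which they close (so a half turn about z gives the same grasp; the last joint's range is limited). The gripper opens to 85 mm and grips with 20 to 120 N. Pads are 22 mm wide; open, the fingers measure 114 mm over their backs; the gripper's body (76 mm by 85 mm) begins 54 mm behind the grasp point. The pads swing forward as they close: fully open they stand 13 mm farther back than shut.
Start: joints at [1.127, 0.353, 1.633, -0, 1.155, -0.002], TCP at [267.229, 564.993, 239.281] pointing down, gripper open.
Joint ranges: [-2.63, 2.63], [-0.92, 2.1], [0.06, 2.66], [-1.3, 4.44], [0, 2.69], [-3.02, 3.02]. Speed limits (rad/s): [2.22, 2.22, 2.79, 3.14, 3.14, 3.14].

## Interface

Orientations are given as [roll, pitch, yaw] about the fixed x, y, z axes, in that order (R = Rz(yaw) Ry(pitch) Rx(roll)).
In Python, from rig import r gives the robot as it stands.
- The arm moves only by the tool carry_out, never from a script. Its argument "targets" is a list of rows, each an object with "dp": the shift along the tool's x, y, z in mm, a list of three; "yaw": the turn about the tool's z in degrees. A call has 1 to 12 rows; each row is the pose to reach, as a shift and turn from the pose commanded when the call began, along the tool's axes at that moment; what a row does not reach only later rows make up. A row lasts 1/8 s, in which the tool goes at most 62.5 mm and 10.7 degrees, less where a joint would pass 70% of its speed; a pose out of reach is approached as far as the arm can. A call with a gripper value outside its range is refused whole. "fingers" is the opening, from -1 (shut) to 1 (fully open), so that 0 is half open, set as the call begins (left out, the last holds). The fingers move at their own pace and stop on an object; "grip_force" is the grip in N (left out, the last holds). Time passes only in rows, so rows that repeat a pose let the fingers close. It gives the time, the measured TCP pose, the force, the opening and the grip force at its end, in the units of the state.
- r.sense(): the state, without advancing time (a new reading comes with each control period).
- r.grab_frame(name): name is "scene" or "top" or "wrist"; returns the picture (480x640x3 uint8, red, green, blue); there is no depth.
- r.get_calibration(name): a dict with "fx", "fy", "cx", "cy" (pixels), "dist_coeffs" ([k1, k2, p1, p2, k3] as OpenCV has them; the pictures are not rectified), "rvec" (rotation vector, rad) and "tvec" (3), from world to camera coordinates, as OpenCV has them. Camera axes: x right, y down, z forward; pixel columns grow to the right and rows downward; lengths in mm; the calibration is good to about 2 mm. A picture is of the moment at which its call begins: read the wrist's pose just before it. get_calibration takes no time and is no camera call; for the wrist camera it gives the pose at the moment of the call.
- r.sign_off(): hands the job in; it is judged then, once.
The state is a dict: "clock": time; "qpos": joint angles; "qvel": joint speeds; "joint_efforts": joint torques, N m; "eef_pos": TCP position; "tcp_rot": TCP orientation; "contact_force": force on the tool from outside, world axes, zero at the start; "wrist_torque": the same for the moment, N m; "opening": opening from 0.0 (shut) to 1.0 (fully open); "grasp_force": force on a finger pad.
Only numpy, scipy, OpenCV 4.12 (cv2) and the standard library are available. Lean on these libraries where they do the work, as an engineer would, in place of code of your own. Each camera call takes 0.05 s, during which the arm holds its last target. There are 200 camera calls.

## Working session

There is one attempt and no reset: what is moved stays moved. The work goes in short steps, Python scripts to look and compute and a tool call to move; the robot and the scene stay as the last step left them, time stands still between calls to the robot, and variables do not carry over. Pictures are saved under pics/ and viewed, at most 11 in all, crops included, and the job is handed in when it is done.

Besides the shell and the picture viewer there is one more tool, called after "Request:" in YAML: its name, and indented under it one key for each argument. carry_out: Moves the arm, as the interface text tells. Its arguments: {"type":"object","properties":{"targets":{"type":"array","items":{"type":"object","properties":{"dp":{"type":"array","items":{"type":"number"}},"yaw":{"type":"number"}}}},"fingers":{"type":"number"},"grip_force":{"type":"number"}},"required":["targets"]}

```bash
mkdir -p pics; cat > h.py <<'E'
import numpy as np,cv2
from rig import r
def save(n,f): cv2.imwrite('pics/'+f,r.grab_frame(n)[:,:,::-1])
def ray(n,uv,z,c=None):
    c=c or r.get_calibration(n)
    K=np.array([[c['fx'],0,c['cx']],[0,c['fy'],c['cy']],[0,0,1]])
    R=cv2.Rodrigues(np.array(c['rvec'],float))[0];t=np.array(c['tvec'],float).ravel()
    p=cv2.undistortPoints(np.array(uv,float).reshape(-1,1,2),K,np.array(c['dist_coeffs'],float)).reshape(-1,2)
    d=np.c_[p,np.ones(len(p))]@R; o=-R.T@t
    return o+d*((z-o[2])/d[:,2])[:,None]
E
python3 - <<'E'
from h import *
print(r.sense(),r.tip_reach)
a=[r.grab_frame(n) for n in('top','scene')]
for n,i in zip(('top','scene'),a): cv2.imwrite(f'pics/{n}0.png',i[:,:,::-1])
print(r.get_calibration('top'))
E
```

```text
{'clock': 0.0, 'qpos': array([ 1.12656376e+00,  3.53610568e-01,  1.63414582e+00, -1.38763483e-05,
        1.15515636e+00, -2.42396944e-03]), 'qvel': array([-0.00030219, -0.00018257,  0.00107643,  0.00135875,  0.00140854,
       -0.00118637]), 'joint_efforts': array([-2.67059058e-04, -6.05249262e+01, -3.42072558e+01,  1.66301502e-04,
        9.54309973e-03,  5.34211915e-05]), 'eef_pos': array([267.05615967, 564.56809173, 238.58012689]), 'tcp_rot': array([-3.14027253e+00,  9.48757679e-06,  2.69978967e+00]), 'contact_force': array([ 0.54996777, -0.58735231,  0.31639078]), 'wrist_torque': array([ 0.00441011, -0.01741269,  0.00045755]), 'grasp_force': 0.0, 'opening': 0.9999503010691094} 8.0
{'fx': 479.9479373563949, 'fy': 479.9479373563949, 'cx': 314.06257235141175, 'cy': 237.16569245767252, 'dist_coeffs': array([-0.09381013,  0.        ,  0.        ,  0.        ,  0.        ]), 'rvec': array([ 2.17240605, -2.1842965 ,  0.10860855]), 'tvec': array([ -9.18772066, 515.54538138, 874.1790437 ])}
```

View pics/top0.png

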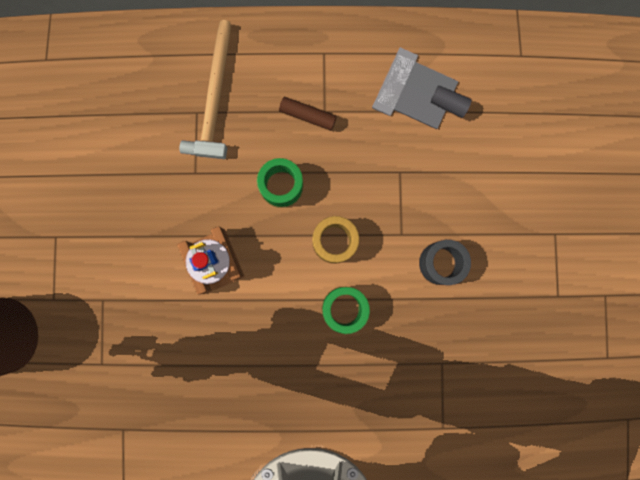

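View pics/scene0.png

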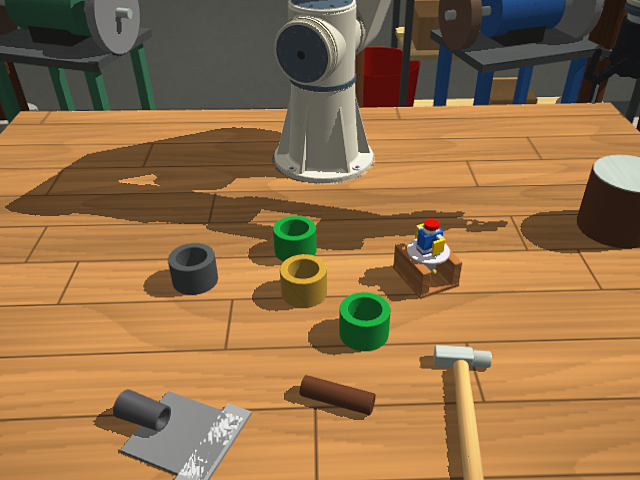

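The top view shows the gauge in its rack at (205,262), with its red cap at (200,260) and yellow plates at about (197,246) and (209,274). The ring-shaped candidates are brass (335,240), green (280,182), green (346,310) and dark steel (446,262). By the description I choose brass (335,240). The scene view agrees: brass is at (304,280) and the gauge at (430,245).

```bash
python3 - <<'E'
from h import *
im=cv2.imread('pics/top0.png');hsv=cv2.cvtColor(im,cv2.COLOR_BGR2HSV)
c=r.get_calibration('top')
print('px',hsv[240,316],hsv[262,200],hsv[246,197],hsv[274,209],hsv[200,100])
def comps(m,box,amin=8):
    x0,y0,x1,y1=box;z=np.zeros_like(m);z[y0:y1,x0:x1]=m[y0:y1,x0:x1]
    n,l,s,ce=cv2.connectedComponentsWithStats(z)
    return [(ce[i].round(1),s[i,4],l==i) for i in range(1,n) if s[i,4]>=amin]
B=(175,220,245,300)
red=cv2.inRange(hsv,(0,200,120),(4,255,255))|cv2.inRange(hsv,(175,200,120),(180,255,255))
for ce,a,_ in comps(red,B): print('red',ce,a,ray('top',ce,124,c))
yel=cv2.inRange(hsv,(20,180,150),(32,255,255))
for ce,a,_ in comps(yel,B): print('yel',ce,a,ray('top',ce,102,c))
br=cv2.inRange(hsv,(17,120,60),(32,255,255))
for ce,a,l in comps(br,(300,205,375,275),100):
    p=max(cv2.findContours(l.astype(np.uint8),cv2.RETR_EXTERNAL,2)[0],key=len)
    h=cv2.findContours(l.astype(np.uint8),cv2.RETR_CCOMP,2)
    for q in h[0]:
        if len(q)>20:
            w=ray('top',q.reshape(-1,2),58,c); e=cv2.fitEllipse(w[:,:2].astype(np.float32)); print('brass',ce,a,e)
top=im[215:310,165:385];cv2.imwrite('pics/crop.png',cv2.resize(top,None,fx=3.6,fy=3.6,interpolation=2))
E
```

```text
px [ 19 160 196] [  1 210 194] [ 21 205 215] [ 22 158 240] [ 14 141 168]
red [200.  259.7] 168 [[469.6841929  178.37243923 124.        ]]
yel [196.3 245.4] 26 [[495.17855924 190.1849248  102.        ]]
yel [209.8 274.9] 24 [[444.77509785 166.29872494 102.        ]]
brass [335.7 238.5] 1178 ((508.8267517089844, -49.922767639160156), (83.17900085449219, 84.83948516845703), 46.8525505065918)
brass [335.7 238.5] 1178 ((506.7210998535156, -48.303794860839844), (49.497501373291016, 52.445640563964844), 143.19354248046875)
```

View pics/crop.png

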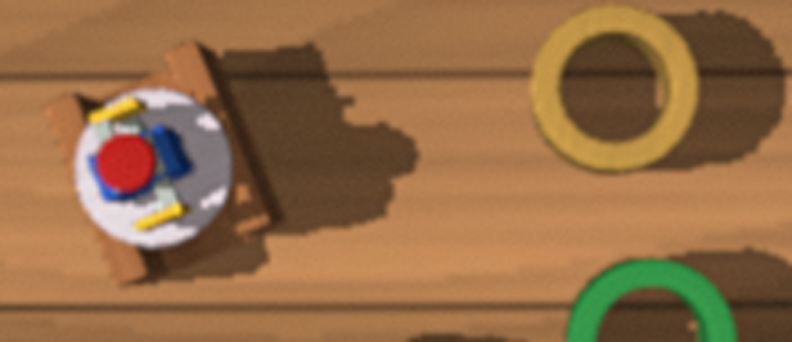

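The crop confirms that the brass sleeve (yellow ring, crop (615,88)) is the right one. The gauge's plunger axis runs along the slot, with its plates at crop (117,110) and (162,215). The gauge sits at about (470,178) with its axis at 25.4°, and the sleeve at about (508,-50).

```bash
cat >> h.py <<'E'
def go(p,yaw=None):
    "tool-frame shift and turn (deg) from the measured pose to world p, with tool yaw (deg)"
    s=r.sense();y=s['tcp_rot'][2];d=np.array(p)-s['eef_pos']
    T=np.array([[np.cos(y),np.sin(y),0],[np.sin(y),-np.cos(y),0],[0,0,-1]])
    t=0 if yaw is None else (np.degrees(y)-yaw+180)%360-180
    print('eef',s['eef_pos'].round(1),'yaw',np.degrees(y).round(2),'F',s['contact_force'].round(1),'open',round(s['opening'],3),'t',round(s['clock'],2),'-> dp',(T@d).round(1),'turn',round(t,1))
E
python3 -c "
from h import *
go((470,178,240),115.4)"
```

```text
eef [267.  564.6 238.6] yaw 154.69 F [ 1.  -0.6 -0.3] open 0.998 t 0.1 -> dp [-348.8 -262.7   -1.4] turn 39.3
```

Request:
carry_out:
  targets:
    - {"dp":[-20,-15,0],"yaw":3}
    - {"dp":[-55,-42,0],"yaw":7}
    - {"dp":[-95,-72,0],"yaw":12}
    - {"dp":[-135,-102,0],"yaw":17}
    - {"dp":[-175,-132,0],"yaw":22}
    - {"dp":[-215,-162,0],"yaw":27}
    - {"dp":[-255,-192,0],"yaw":31}
    - {"dp":[-295,-222,0],"yaw":35}
    - {"dp":[-330,-248,0],"yaw":38}
    - {"dp":[-349,-263,0],"yaw":39.3}
    - {"dp":[-349,-263,0],"yaw":39.3}
    - {"dp":[-349,-263,0],"yaw":39.3}
  fingers: 1
  grip_force: 40

```text
clock: 1.6
eef_pos: [469.7, 177.9, 239.2]
tcp_rot: [-3.141, -0.0, 2.013]
contact_force: [0.1, 0.6, -0.6]
opening: 0.999
grasp_force: 0.0
```

```bash
python3 - <<'E'
from h import *
go((470,178,120),115.4)
c=r.get_calibration('wrist');im=r.grab_frame('wrist');cv2.imwrite('pics/w1.png',im[:,:,::-1])
hsv=cv2.cvtColor(im,cv2.COLOR_RGB2HSV)
red=cv2.inRange(hsv,(0,200,90),(5,255,255))|cv2.inRange(hsv,(175,200,90),(180,255,255))
yel=cv2.inRange(hsv,(20,170,120),(32,255,255))
for n,m,z in(('red',red,124),('yel',yel,102)):
    k,l,s,ce=cv2.connectedComponentsWithStats(m)
    for i in range(1,k):
        if s[i,4]>60: print(n,ce[i].round(),s[i],ray('wrist',ce[i],z,c).round(1))
E
```

```text
eef [469.7 177.9 239.2] yaw 115.34 F [ 0.1  0.6 -0.6] open 0.999 t 1.6 -> dp [ -0.    0.3 119.2] turn -0.1
red [323. 235.] [306 217  35  36 998] [[472.  182.2 124. ]]
yel [287. 224.] [283 206   8  36 201] [[446.9 172.2 102. ]]
yel [358. 227.] [354 208   8  36 193] [[496.8 192.7 102. ]]
```

View pics/w1.png

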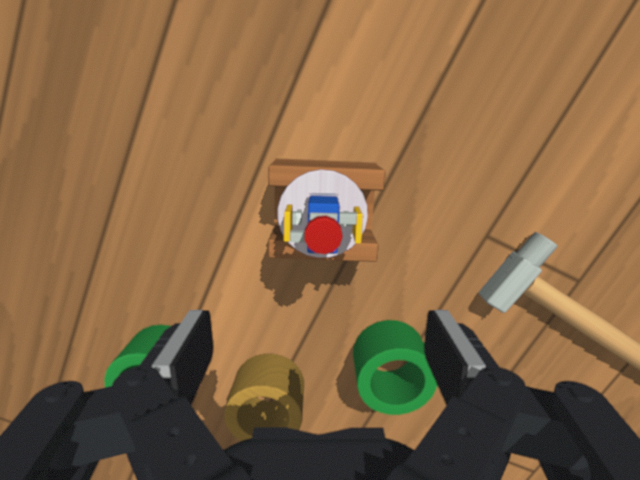

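The wrist view shows the red cap at (323,235) and the plates at (287,224) and (358,227), sloping about 2.4° against the jaws. I'll descend partway with a mean correction and measure again.

Request:
carry_out:
  targets:
    - {"dp":[1,1,20],"yaw":1}
    - {"dp":[1,2,50],"yaw":2}
    - {"dp":[1,2,75],"yaw":2}
    - {"dp":[1,2,85],"yaw":2}
    - {"dp":[1,2,85],"yaw":2}
    - {"dp":[1,2,85],"yaw":2}

```text
clock: 2.4
eef_pos: [472.1, 180.2, 155.2]
tcp_rot: [3.14, 0.0, 1.979]
contact_force: [-0.3, 0.8, 0.4]
opening: 0.999
grasp_force: 0.0
```

```bash
python3 - <<'E'
from h import *
go((471,180,80))
c=r.get_calibration('wrist');im=r.grab_frame('wrist');cv2.imwrite('pics/w2.png',im[:,:,::-1])
hsv=cv2.cvtColor(im,cv2.COLOR_RGB2HSV)
red=cv2.inRange(hsv,(0,200,90),(5,255,255))|cv2.inRange(hsv,(175,200,90),(180,255,255))
yel=cv2.inRange(hsv,(20,170,120),(32,255,255))
for n,m,z in(('red',red,124),('yel',yel,102)):
    k,l,s,ce=cv2.connectedComponentsWithStats(m)
    for i in range(1,k):
        if s[i,4]>60: print(n,ce[i].round(),s[i],ray('wrist',ce[i],z,c).round(1))
E
```

```text
eef [472.1 180.2 155.2] yaw 113.41 F [-0.3  0.8  0.4] open 0.999 t 2.4 -> dp [ 0.3 -1.1 75.2] turn 0
red [318. 286.] [ 293  260   52   53 2170] [[471.8 182.8 124. ]]
yel [269. 266.] [264 239  12  54 465] [[446.6 173.9 102. ]]
yel [367. 267.] [361 238  13  54 426] [[495.8 194.5 102. ]]
```

View pics/w2.png

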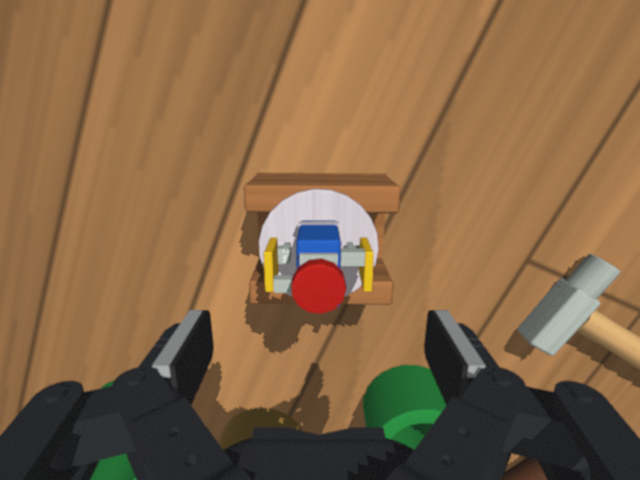

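The gauge is centred between the pads (cap at (318,286), pad midpoint 319) and nearly square to them. I'll descend and grip the plates.

Request:
carry_out:
  targets:
    - {"dp":[0.5,0,25],"yaw":0.5}
    - {"dp":[0.5,0,50],"yaw":0.5}
    - {"dp":[0.5,0,68],"yaw":0.5}
    - {"dp":[0.5,0,75],"yaw":0.5}
    - {"dp":[0.5,0,75],"yaw":0.5}
    - {"dp":[0.5,0,75],"yaw":0.5}

```text
clock: 3.2
eef_pos: [472.1, 180.5, 80.1]
tcp_rot: [3.14, 0.0, 1.97]
contact_force: [-1.1, 0.1, 0.3]
opening: 0.998
grasp_force: 0.0
```

Request:
carry_out:
  targets:
    - {"dp":[0,0,0]}
    - {"dp":[0,0,0]}
    - {"dp":[0,0,0]}
    - {"dp":[0,0,0]}
    - {"dp":[0,0,0]}
    - {"dp":[0,0,0]}
    - {"dp":[0,0,0]}
    - {"dp":[0,0,0]}
  fingers: -1
  grip_force: 40

```text
schema error: expected keys dp, yaw
```

```bash
python3 -c "
from h import *
go((508,-49,200))
print(r.sense()['grasp_force'])"
```

```text
eef [472.1 180.5  80.1] yaw 112.88 F [-1.1  0.1  0.3] open 0.998 t 3.2 -> dp [-225.4  -56.1 -119.9] turn 0
0.0
```

Request:
carry_out:
  targets:
    - {"dp":[0,0,0],"yaw":0}
    - {"dp":[0,0,0],"yaw":0}
    - {"dp":[0,0,0],"yaw":0}
    - {"dp":[0,0,0],"yaw":0}
    - {"dp":[0,0,0],"yaw":0}
    - {"dp":[0,0,0],"yaw":0}
    - {"dp":[0,0,0],"yaw":0}
    - {"dp":[0,0,0],"yaw":0}
  fingers: -1
  grip_force: 40

```text
clock: 4.2
eef_pos: [471.9, 180.4, 80.2]
tcp_rot: [3.141, 0.0, 1.971]
contact_force: [-2.5, -0.3, 12.4]
opening: 0.326
grasp_force: 39.3
```

```bash
python3 -c "
from h import *
go((508,-49,200))
print(r.sense()['grasp_force'])"
```

```text
eef [471.9 180.4  80.2] yaw 112.91 F [-2.5 -0.3 12.4] open 0.326 t 4.2 -> dp [-225.4  -56.1 -119.8] turn 0
39.26062183454633
```

Request:
carry_out:
  targets:
    - {"dp":[0,0,-5],"yaw":0}
    - {"dp":[0,0,-20],"yaw":0}
    - {"dp":[0,0,-50],"yaw":0}
    - {"dp":[0,0,-85],"yaw":0}
    - {"dp":[0,0,-110],"yaw":0}
    - {"dp":[0,0,-120],"yaw":0}
    - {"dp":[0,0,-120],"yaw":0}
    - {"dp":[0,0,-120],"yaw":0}

```text
clock: 5.2
eef_pos: [470.7, 180.0, 198.3]
tcp_rot: [-3.14, -0.0, 1.97]
contact_force: [-0.8, 0.2, -3.4]
opening: 0.325
grasp_force: 40.8
```

```bash
python3 - <<'E'
from h import *
go((508,-49,200)); print(r.sense()['grasp_force'])
c=r.get_calibration('scene')
im=cv2.imread('pics/scene0.png');hsv=cv2.cvtColor(im,cv2.COLOR_BGR2HSV)
m=np.zeros((480,640),np.uint8);b=cv2.inRange(hsv,(18,150,50),(32,255,255));m[250:312,275:335]=b[250:312,275:335]
ct=max(cv2.findContours(m,cv2.RETR_EXTERNAL,2)[0],key=len).reshape(-1,2)
w=ray('scene',ct,58,c)[:,:2]
# keep the upper part of the outline = far and side outer rim
k=ct[:,1]<272
for q in (w[k],):
    A=np.c_[2*q,np.ones(len(q))];x=np.linalg.lstsq(A,(q**2).sum(1),rcond=None)[0]
    R=np.sqrt(x[2]+x[:2]@x[:2]);print('scene rim',x[:2],R,len(q),ct.min(0),ct.max(0))
    v=np.array(x[:2])
    # fixed radius 42
    from scipy.optimize import least_squares
    print(least_squares(lambda p:np.hypot(*(q-p).T)-42,v,loss='soft_l1').x)
E
```

```text
eef [470.7 180.  198.3] yaw 112.89 F [-0.8  0.2 -3.4] open 0.325 t 5.2 -> dp [-225.4  -54.7   -1.7] turn 0
40.76993063092232
scene rim [511.13345139 -50.0704383 ] 40.949545751854444 31 [280 254] [326 307]
[512.50812896 -49.8889446 ]
```

The scene view puts the rim centre at about (511,-50), which agrees with the top view. I'll use (510,-50).

Request:
carry_out:
  targets:
    - {"dp":[-12,-3,0],"yaw":0}
    - {"dp":[-40,-9,0],"yaw":0}
    - {"dp":[-75,-17,0],"yaw":0}
    - {"dp":[-110,-26,0],"yaw":0}
    - {"dp":[-145,-34,0],"yaw":0}
    - {"dp":[-180,-42,0],"yaw":0}
    - {"dp":[-207,-48,0],"yaw":0}
    - {"dp":[-222,-52,0],"yaw":0}
    - {"dp":[-227,-53,0],"yaw":0}
    - {"dp":[-227,-53,0],"yaw":0}
    - {"dp":[-227,-53,0],"yaw":0}
    - {"dp":[-227,-53,0],"yaw":0}

```text
clock: 6.7
eef_pos: [510.8, -48.8, 199.3]
tcp_rot: [3.142, -0.0, 1.971]
contact_force: [-0.1, 0.4, -4.5]
opening: 0.317
grasp_force: 40.7
```

```bash
python3 - <<'E'
from h import *
go((510,-50,122))
w=r.grab_frame('wrist');s=r.grab_frame('scene')
cv2.imwrite('pics/j.png',np.hstack([cv2.resize(w,(400,300)),s[170:320,210:410].repeat(2,0).repeat(2,1)])[:,:,::-1])
E
```

```text
eef [510.8 -48.8 199.3] yaw 112.94 F [-0.1  0.4 -4.5] open 0.317 t 6.7 -> dp [-0.8 -1.2 77.3] turn 0
```

View pics/j.png

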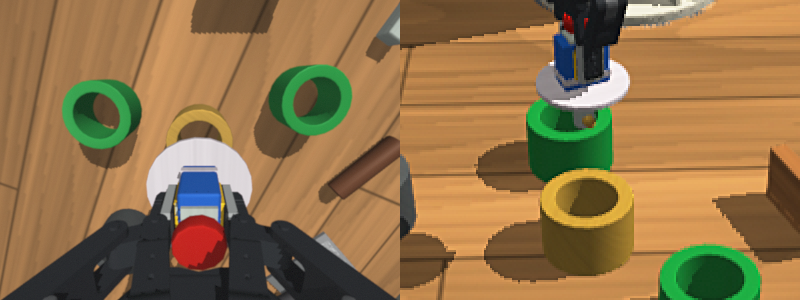

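The gauge hangs straight, with its flange at (200,185) and the brass rim right behind it at (199,130), centred. I'll lower it into the bore.

Request:
carry_out:
  targets:
    - {"dp":[-1,-1,15],"yaw":0}
    - {"dp":[-1,-1,40],"yaw":0}
    - {"dp":[-1,-1,65],"yaw":0}
    - {"dp":[-1,-1,85],"yaw":0}
    - {"dp":[-1,-1,100],"yaw":0}
    - {"dp":[-1,-1,110],"yaw":0}
    - {"dp":[-1,-1,115],"yaw":0}
    - {"dp":[-1,-1,115],"yaw":0}
    - {"dp":[-1,-1,115],"yaw":0}

```text
clock: 7.92
eef_pos: [510.8, -50.9, 84.8]
tcp_rot: [3.141, 0.0, 1.97]
contact_force: [0.2, -0.4, -3.5]
opening: 0.318
grasp_force: 40.7
```

Request:
carry_out:
  targets:
    - {"dp":[0,0,1],"yaw":0}
    - {"dp":[0,0,2],"yaw":0}
    - {"dp":[0,0,3],"yaw":0}
    - {"dp":[0,0,3],"yaw":0}
    - {"dp":[0,0,3],"yaw":0}

```text
clock: 8.55
eef_pos: [510.4, -50.8, 81.3]
tcp_rot: [-3.142, -0.0, 1.97]
contact_force: [0.0, 0.1, -3.6]
opening: 0.321
grasp_force: 40.7
```

Request:
carry_out:
  targets:
    - {"dp":[0,0,0.5],"yaw":0}
    - {"dp":[0,0,1],"yaw":0}
    - {"dp":[0,0,1.5],"yaw":0}
    - {"dp":[0,0,2],"yaw":0}
    - {"dp":[0,0,2],"yaw":0}
    - {"dp":[0,0,2],"yaw":0}

```text
clock: 9.3
eef_pos: [510.5, -50.8, 80.3]
tcp_rot: [3.141, 0.0, 1.97]
contact_force: [-4.0, 1.0, 12.3]
opening: 0.32
grasp_force: 42.8
```

Flange is on the rim. Releasing.

Request:
carry_out:
  targets:
    - {"dp":[0,0,0],"yaw":0}
    - {"dp":[0,0,0],"yaw":0}
    - {"dp":[0,0,0],"yaw":0}
    - {"dp":[0,0,0],"yaw":0}
    - {"dp":[0,0,0],"yaw":0}
    - {"dp":[0,0,0],"yaw":0}
    - {"dp":[0,0,0],"yaw":0}
    - {"dp":[0,0,0],"yaw":0}
  fingers: 1

```text
clock: 10.3
eef_pos: [510.4, -50.8, 79.3]
tcp_rot: [-3.142, -0.0, 1.97]
contact_force: [0.9, -0.3, 0.5]
opening: 1.001
grasp_force: 0.0
```

Request:
carry_out:
  targets:
    - {"dp":[0,0,-10],"yaw":0}
    - {"dp":[0,0,-30],"yaw":0}
    - {"dp":[0,0,-55],"yaw":0}
    - {"dp":[0,0,-70],"yaw":0}
    - {"dp":[0,0,-75],"yaw":0}
    - {"dp":[0,0,-75],"yaw":0}
    - {"dp":[0,0,-75],"yaw":0}

```text
clock: 11.18
eef_pos: [509.9, -50.8, 153.6]
tcp_rot: [-3.14, -0.001, 1.97]
contact_force: [-0.7, 0.5, -0.5]
opening: 0.997
grasp_force: 0.0
```

```bash
python3 - <<'E'
from h import *
go((510,-50,145))
c=r.get_calibration('wrist');im=r.grab_frame('wrist');cv2.imwrite('pics/w3.png',im[:,:,::-1])
hsv=cv2.cvtColor(im,cv2.COLOR_RGB2HSV)
red=cv2.inRange(hsv,(0,200,90),(5,255,255))|cv2.inRange(hsv,(175,200,90),(180,255,255))
yel=cv2.inRange(hsv,(20,190,120),(32,255,255))
for n,m,z in(('red',red,124),('yel',yel,102)):
    k,l,s,ce=cv2.connectedComponentsWithStats(m)
    for i in range(1,k):
        if s[i,4]>60: print(n,ce[i].round(),s[i],ray('wrist',ce[i],z,c).round(1))
E
```

```text
eef [509.9 -50.8 153.6] yaw 112.89 F [-0.7  0.5 -0.5] open 0.997 t 11.18 -> dp [0.7 0.4 8.6] turn 0
red [322. 289.] [ 296  263   53   53 2203] [[511.2 -48.1 124. ]]
yel [281. 267.] [276 241  11  53 439] [[490.2 -54.4 102. ]]
yel [362. 269.] [356 241  12  53 384] [[531.  -38.1 102. ]]
```

View pics/w3.png

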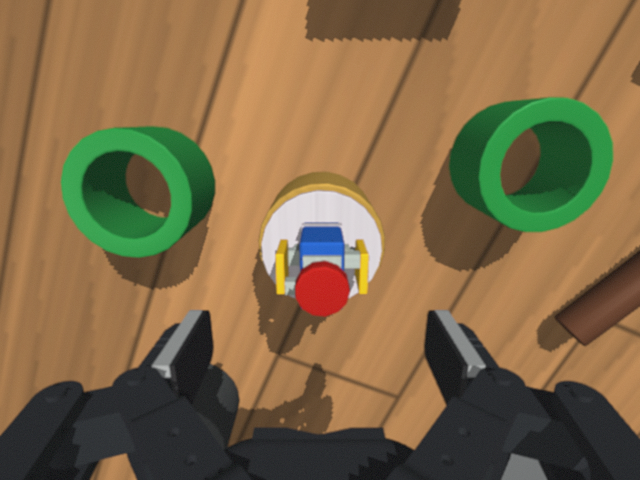

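The gauge sits on the brass sleeve. The plates have come in to an 81 px span, against 98 px free, so the plungers have sprung against the bore. The cap is at (322,289), about 1.5 mm to +y of the tool. I'll shut the fingers and press the cap.

Request:
carry_out:
  targets:
    - {"dp":[0,1.3,0],"yaw":0.5}
    - {"dp":[0,1.3,0],"yaw":0.5}
    - {"dp":[0,1.3,0],"yaw":0.5}
    - {"dp":[0,1.3,0],"yaw":0.5}
    - {"dp":[0,1.3,0],"yaw":0.5}
    - {"dp":[0,1.3,4],"yaw":0.5}
    - {"dp":[0,1.3,9],"yaw":0.5}
    - {"dp":[0,1.3,14],"yaw":0.5}
    - {"dp":[0,1.3,18],"yaw":0.5}
    - {"dp":[0,1.3,18],"yaw":0.5}
    - {"dp":[0,1.3,18],"yaw":0.5}
  fingers: -1

```text
clock: 12.6
eef_pos: [511.6, -50.3, 136.3]
tcp_rot: [3.142, 0.0, 1.962]
contact_force: [-0.1, -0.7, 0.5]
opening: 0.002
grasp_force: 0.0
```

Request:
carry_out:
  targets:
    - {"dp":[0,0,1],"yaw":0}
    - {"dp":[0,0,2],"yaw":0}
    - {"dp":[0,0,3],"yaw":0}
    - {"dp":[0,0,4],"yaw":0}
    - {"dp":[0,0,5],"yaw":0}
    - {"dp":[0,0,5],"yaw":0}
    - {"dp":[0,0,5],"yaw":0}

```text
clock: 13.48
eef_pos: [511.6, -50.3, 131.7]
tcp_rot: [3.141, 0.0, 1.962]
contact_force: [-2.3, 0.5, 6.3]
opening: -0.0
grasp_force: 3.2
```

Contact came at 131.7, as expected. Pressing on toward 124.2 in small steps.

Request:
carry_out:
  targets:
    - {"dp":[0,0,1],"yaw":0}
    - {"dp":[0,0,2],"yaw":0}
    - {"dp":[0,0,3],"yaw":0}
    - {"dp":[0,0,4],"yaw":0}
    - {"dp":[0,0,5],"yaw":0}
    - {"dp":[0,0,6],"yaw":0}
    - {"dp":[0,0,6],"yaw":0}
    - {"dp":[0,0,6],"yaw":0}

```text
clock: 14.48
eef_pos: [511.7, -50.3, 126.2]
tcp_rot: [3.141, 0.0, 1.962]
contact_force: [-4.4, 0.1, 11.5]
opening: 0.001
grasp_force: 6.3
```

Request:
carry_out:
  targets:
    - {"dp":[0,0,0.5],"yaw":0}
    - {"dp":[0,0,1],"yaw":0}
    - {"dp":[0,0,1.5],"yaw":0}
    - {"dp":[0,0,2],"yaw":0}
    - {"dp":[0,0,2.5],"yaw":0}
    - {"dp":[0,0,2.5],"yaw":0}
    - {"dp":[0,0,2.5],"yaw":0}

```text
clock: 15.35
eef_pos: [511.9, -50.3, 124.4]
tcp_rot: [3.141, 0.0, 1.962]
contact_force: [-6.1, 0.4, 20.9]
opening: -0.004
grasp_force: 10.6
```

Request:
carry_out:
  targets:
    - {"dp":[0,0,0.4],"yaw":0}
    - {"dp":[0,0,0.8],"yaw":0}
    - {"dp":[0,0,0.8],"yaw":0}
    - {"dp":[0,0,0.8],"yaw":0}

```text
clock: 15.85
eef_pos: [512.0, -50.3, 124.3]
tcp_rot: [3.141, 0.0, 1.962]
contact_force: [-8.9, 0.6, 30.9]
opening: 0.0
grasp_force: 15.0
```

The cap is fully home: it stopped at 124.3 while the force rose to 31 N. I'll retreat, open and turn 90° for the handle's bare faces.

Request:
carry_out:
  targets:
    - {"dp":[0,0,-10],"yaw":0}
    - {"dp":[0,0,-25],"yaw":5}
    - {"dp":[0,0,-35],"yaw":15}
    - {"dp":[0,0,-35],"yaw":25}
    - {"dp":[0,0,-35],"yaw":35}
    - {"dp":[0,0,-35],"yaw":45}
    - {"dp":[0,0,-35],"yaw":55}
    - {"dp":[0,0,-35],"yaw":65}
    - {"dp":[0,0,-35],"yaw":75}
    - {"dp":[0,0,-35],"yaw":84}
    - {"dp":[0,0,-35],"yaw":90}
    - {"dp":[0,0,-35],"yaw":90}

```text
clock: 17.35
eef_pos: [511.6, -50.3, 157.0]
tcp_rot: [-3.142, 0.0, 0.391]
contact_force: [0.3, 0.1, -0.7]
opening: -0.001
grasp_force: 0.0
```

Request:
carry_out:
  targets:
    - {"dp":[0,0,0],"yaw":0}
    - {"dp":[0,0,0],"yaw":0}
    - {"dp":[0,0,0],"yaw":0}
    - {"dp":[0,0,0],"yaw":0}
    - {"dp":[0,0,0],"yaw":0}
    - {"dp":[0,0,0],"yaw":0}
  fingers: 1

```text
clock: 18.1
eef_pos: [511.6, -50.3, 157.0]
tcp_rot: [3.142, -0.0, 0.391]
contact_force: [-0.5, -0.6, 1.0]
opening: 1.001
grasp_force: 0.0
```

```bash
python3 - <<'E'
from h import *
go((510,-50,82),22.4)
c=r.get_calibration('wrist');im=r.grab_frame('wrist');cv2.imwrite('pics/w4.png',im[:,:,::-1])
hsv=cv2.cvtColor(im,cv2.COLOR_RGB2HSV)
red=cv2.inRange(hsv,(0,200,90),(5,255,255))|cv2.inRange(hsv,(175,200,90),(180,255,255))
yel=cv2.inRange(hsv,(20,190,120),(32,255,255))
for n,m,z in(('red',red,116.5),('yel',yel,102)):
    k,l,s,ce=cv2.connectedComponentsWithStats(m)
    for i in range(1,k):
        if s[i,4]>60: print(n,ce[i].round(),s[i],ray('wrist',ce[i],z,c).round(1))
E
```

```text
eef [511.6 -50.3 157. ] yaw 22.39 F [-0.5 -0.6  1. ] open 1.001 t 18.1 -> dp [-1.4 -0.9 75. ] turn -0.0
red [319. 275.] [ 294  255   51   45 1491] [[516.3 -48.4 116.5]]
yel [319. 226.] [298 216  43  19 725] [[536.8 -40.1 102. ]]
yel [315. 307.] [300 300  39  11 245] [[491.7 -56.4 102. ]]
```

View pics/w4.png

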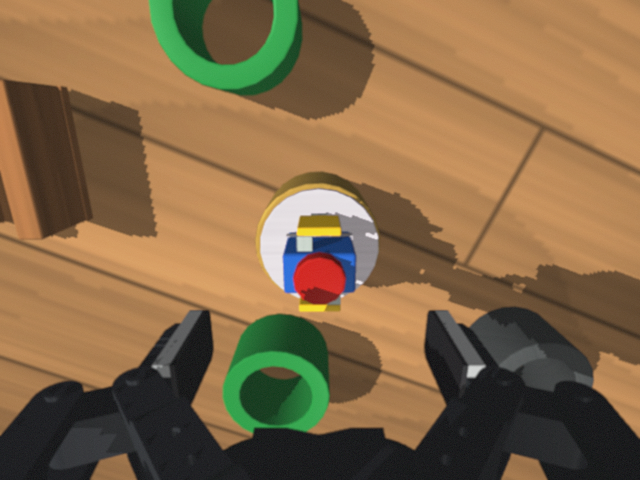

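The view down on the gauge shows the bare handle faces square between the pads, with the cap at (319,275), the plates at (319,226) and (319,307), and the lock cap lowered. I'll descend and grip the handle.

Request:
carry_out:
  targets:
    - {"dp":[1.5,0,20],"yaw":0}
    - {"dp":[1.5,0,42],"yaw":0}
    - {"dp":[1.5,0,62],"yaw":0}
    - {"dp":[1.5,0,74],"yaw":0}
    - {"dp":[1.5,0,79],"yaw":0}
    - {"dp":[1.5,0,79],"yaw":0}
    - {"dp":[1.5,0,79],"yaw":0}

```text
clock: 19.02
eef_pos: [513.4, -49.8, 78.6]
tcp_rot: [3.141, -0.001, 0.391]
contact_force: [1.4, 1.5, 0.4]
opening: 0.996
grasp_force: 0.0
```

Request:
carry_out:
  targets:
    - {"dp":[0,0,0],"yaw":0}
    - {"dp":[0,0,0],"yaw":0}
    - {"dp":[0,0,0],"yaw":0}
    - {"dp":[0,0,0],"yaw":0}
    - {"dp":[0,0,0],"yaw":0}
    - {"dp":[0,0,0],"yaw":0}
    - {"dp":[0,0,0],"yaw":0}
  fingers: -1
  grip_force: 40

```text
clock: 19.9
eef_pos: [513.2, -49.9, 78.3]
tcp_rot: [3.141, -0.0, 0.391]
contact_force: [-2.0, -0.8, 5.5]
opening: 0.46
grasp_force: 40.6
```

Request:
carry_out:
  targets:
    - {"dp":[0,0,-3],"yaw":0}
    - {"dp":[0,0,-8],"yaw":0}
    - {"dp":[0,0,-15],"yaw":0}
    - {"dp":[0,0,-24],"yaw":0}
    - {"dp":[0,0,-35],"yaw":0}
    - {"dp":[0,0,-50],"yaw":0}
    - {"dp":[0,0,-75],"yaw":0}
    - {"dp":[0,0,-100],"yaw":0}
    - {"dp":[0,0,-115],"yaw":0}
    - {"dp":[0,0,-120],"yaw":0}
    - {"dp":[0,0,-120],"yaw":0}

```text
clock: 21.28
eef_pos: [512.7, -49.7, 197.9]
tcp_rot: [-3.141, 0.0, 0.391]
contact_force: [0.2, 0.2, -4.2]
opening: 0.461
grasp_force: 41.2
```

```bash
python3 - <<'E'
from h import *
go((472,180.4,198),22.9)
w=r.grab_frame('wrist');s=r.grab_frame('scene')
cv2.imwrite('pics/j2.png',np.hstack([cv2.resize(w,(400,300)),s[170:320,210:410].repeat(2,0).repeat(2,1)])[:,:,::-1])
E
```

```text
eef [512.7 -49.7 197.9] yaw 22.39 F [ 0.2  0.2 -4.2] open 0.461 t 21.27 -> dp [ 5.000e+01 -2.283e+02 -1.000e-01] turn -0.5
```

View pics/j2.png

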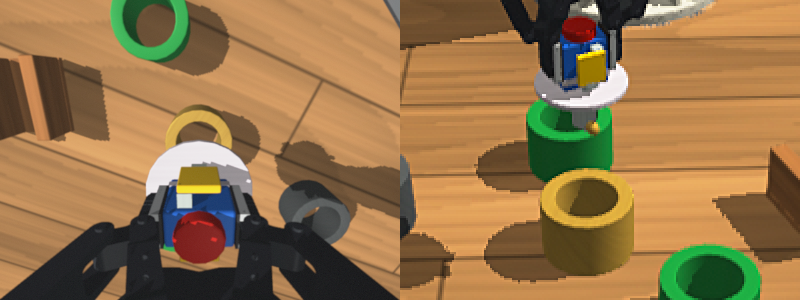

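The wrist view shows the gauge held upright by its bare blue faces, with the plates free and the cap down. The scene view shows a brass plunger tip still out, and the brass sleeve at (587,222) is where it was. I'll carry it back to the rack.

Request:
carry_out:
  targets:
    - {"dp":[3,-12,0],"yaw":0}
    - {"dp":[9,-40,0],"yaw":0}
    - {"dp":[16,-75,0],"yaw":0}
    - {"dp":[24,-110,0],"yaw":-0.2}
    - {"dp":[31,-145,0],"yaw":-0.3}
    - {"dp":[39,-180,0],"yaw":-0.5}
    - {"dp":[45,-208,0],"yaw":-0.5}
    - {"dp":[48,-223,0],"yaw":-0.5}
    - {"dp":[49,-228.3,0],"yaw":-0.5}
    - {"dp":[49,-228.3,0],"yaw":-0.5}
    - {"dp":[49,-228.3,0],"yaw":-0.5}
    - {"dp":[49,-228.3,0],"yaw":-0.5}

```text
clock: 22.88
eef_pos: [471.5, 179.4, 198.0]
tcp_rot: [3.142, -0.0, 0.398]
contact_force: [0.0, 0.6, -4.5]
opening: 0.464
grasp_force: 41.5
```

```bash
python3 - <<'E'
from h import *
go((471,180,80),22.9)
w=r.grab_frame('wrist');cv2.imwrite('pics/w5.png',w[:,:,::-1])
E
```

```text
eef [471.5 179.4 198. ] yaw 22.83 F [ 0.   0.6 -4.5] open 0.464 t 22.88 -> dp [ -0.2  -0.7 118. ] turn -0.1
```

View pics/w5.png

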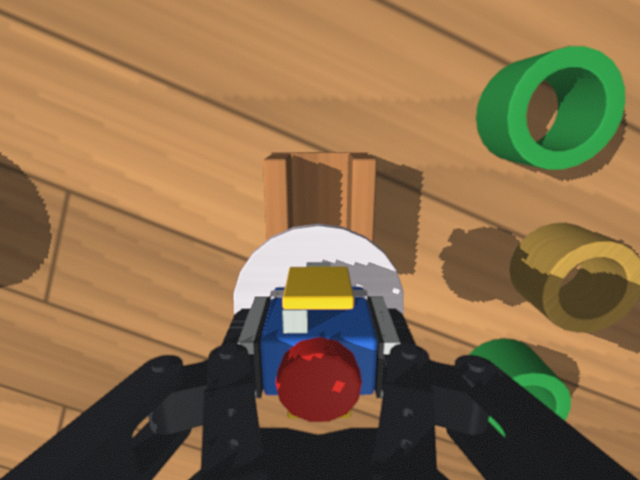

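The rack is square below: its walls are at columns 265 and 376, so its centre is 320.5, and the gauge is centred at 319. I'll lower it.

Request:
carry_out:
  targets:
    - {"dp":[0,0,15],"yaw":0}
    - {"dp":[0,0,40],"yaw":0}
    - {"dp":[0,0,65],"yaw":0}
    - {"dp":[0,0,85],"yaw":0}
    - {"dp":[0,0,100],"yaw":0}
    - {"dp":[0,0,110],"yaw":0}
    - {"dp":[0,0,115],"yaw":0}
    - {"dp":[0,0,117],"yaw":0}
    - {"dp":[0,0,118],"yaw":0}
    - {"dp":[0,0,118],"yaw":0}

```text
clock: 24.18
eef_pos: [471.6, 180.1, 80.3]
tcp_rot: [3.142, -0.001, 0.399]
contact_force: [0.6, 0.0, -4.1]
opening: 0.464
grasp_force: 41.5
```

Request:
carry_out:
  targets:
    - {"dp":[0,0,0.5],"yaw":0}
    - {"dp":[0,0,1],"yaw":0}
    - {"dp":[0,0,1.5],"yaw":0}
    - {"dp":[0,0,1.5],"yaw":0}
    - {"dp":[0,0,1.5],"yaw":0}

```text
clock: 24.8
eef_pos: [471.3, 180.0, 78.5]
tcp_rot: [3.142, -0.0, 0.399]
contact_force: [0.5, -0.3, -3.8]
opening: 0.464
grasp_force: 41.5
```

Request:
carry_out:
  targets:
    - {"dp":[0,0,0.4],"yaw":0}
    - {"dp":[0,0,0.8],"yaw":0}
    - {"dp":[0,0,1],"yaw":0}
    - {"dp":[0,0,1],"yaw":0}
    - {"dp":[0,0,1],"yaw":0}

```text
clock: 25.42
eef_pos: [471.4, 180.0, 78.3]
tcp_rot: [3.142, -0.0, 0.399]
contact_force: [-4.2, -1.7, 10.6]
opening: 0.462
grasp_force: 43.2
```

Seated. I'll let go and rise.

Request:
carry_out:
  targets:
    - {"dp":[0,0,0],"yaw":0}
    - {"dp":[0,0,0],"yaw":0}
    - {"dp":[0,0,0],"yaw":0}
    - {"dp":[0,0,0],"yaw":0}
    - {"dp":[0,0,0],"yaw":0}
    - {"dp":[0,0,0],"yaw":0}
    - {"dp":[0,0,0],"yaw":0}
  fingers: 1

```text
clock: 26.3
eef_pos: [471.3, 180.0, 77.5]
tcp_rot: [3.142, -0.0, 0.399]
contact_force: [0.7, 0.5, 0.1]
opening: 0.999
grasp_force: 0.0
```

Request:
carry_out:
  targets:
    - {"dp":[0,0,-10],"yaw":0}
    - {"dp":[0,0,-30],"yaw":0}
    - {"dp":[0,0,-60],"yaw":0}
    - {"dp":[0,0,-90],"yaw":0}
    - {"dp":[0,0,-115],"yaw":0}
    - {"dp":[0,0,-120],"yaw":0}
    - {"dp":[0,0,-120],"yaw":0}
    - {"dp":[0,0,-120],"yaw":0}

```text
clock: 27.3
eef_pos: [470.7, 179.8, 196.5]
tcp_rot: [-3.142, 0.002, 0.399]
contact_force: [-0.6, 0.1, -0.8]
opening: 0.997
grasp_force: 0.0
```

```bash
python3 - <<'E'
from h import *
go((471,180,80))
w=r.grab_frame('wrist');s=r.grab_frame('scene')
cv2.imwrite('pics/j3.png',np.hstack([cv2.resize(w,(400,300)),s[190:340,270:470].repeat(2,0).repeat(2,1)])[:,:,::-1])
E
```

```text
eef [470.7 179.8 196.5] yaw 22.89 F [-0.6  0.1 -0.8] open 0.997 t 27.3 -> dp [ 4.000e-01 -1.000e-01  1.165e+02] turn 0
```

View pics/j3.png

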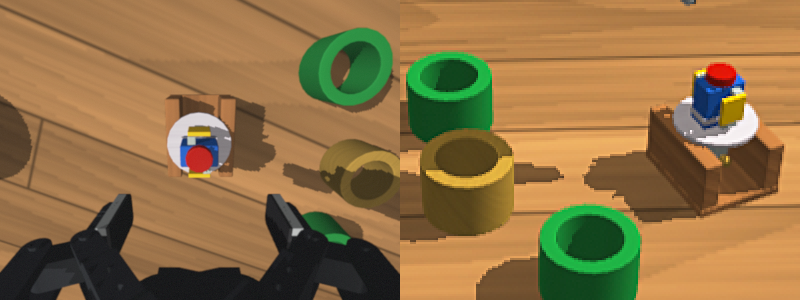

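The gauge stands in the rack, with the cap down at (721,75) in the scene crop and the plates drawn partly in. The sleeves are in place and the gripper is clear, so I'm handing in.

```bash
python3 -c "
from rig import r
print(r.sign_off())"
```

```text
the job is handed in; nothing more can be done
None
```

The brass sleeve's bore was measured and locked in, and the gauge is back in its rack with the sleeves where they were; I handed the job in at about 27 s of the 64 s allowed, and no verdict came back.

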